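# Clamp a block in a key-operated vice

### The arm

A 6-joint arm with a two-finger parallel gripper is mounted at the origin on a cart in front of the work surface, level with it; the furniture and walls round the work are solid. World frame = base frame: x ahead of the robot, y to its left, z up, the work surface at z = 0. Lengths are in m, angles in rad, forces in N, time in s.
With the tool pointing down it reaches from about 0.35 to 0.775 m from the base axis. Payload 5.5 kg.
Tool frame: the origin (TCP) lies at the very end of the fingers, on their centre line; the grasp point (between the pads) lies env.hold_point_z behind it (env.hold_point_z is the distance from the TCP to the grasp point, in m); z points along the fingers, y is the line along which they close (so a half turn about z gives the same grasp; the last joint's range is limited). The gripper opens to 85 mm and grips with 20 to 120 N. Pads are 22 mm wide; open, the fingers measure 114 mm over their backs; the gripper's body (76 mm by 85 mm) begins 54 mm behind the grasp point. The pads swing forward as they close: fully open they stand 13 mm farther back than shut.
Start: joints at [1.081, 0.313, 0.046, 1.304, 0, 1.431], TCP at [0.197, 0.54, 0.231] pointing down, gripper open.
Joint ranges: [-2.76, 2.76], [-0.86, 1.69], [-1.03, 1.26], [-2.2, 2.34], [-1.47, 1.5], [-3.14, 3.14]. Speed limits (rad/s): [2.57, 2.57, 3.14, 3.14, 3.14, 3.14].

### API

Orientations are given as a unit quaternion [w, x, y, z].
In Python, from workcell import env gives the robot as it stands.
- The arm moves only by the tool carry_out, never from a script. Its argument "steps" is a list of rows, each a list of 3 entries, a list of its own where there are three numbers: the turn, a rotation vector about the tool's x, y, z in degrees, then the shift along the tool's x, y, z in cm, then the closure in counts, from 0 (fully open) to 255 (shut). A call has exactly 8 rows; each row is the pose to reach, as a shift and turn from the pose commanded when the call began, along the tool's axes at that moment; what a row does not reach only later rows make up. A row lasts 1/8 s, in which the tool goes at most 62.5 mm and 10.7 degrees, less where a joint would pass 70% of its speed; a pose out of reach is approached as far as the arm can. A call with a gripper value outside its range is refused whole. The fingers move at their own pace and stop on an object; "force" is the grip in N (left out, the last holds). Time passes only in rows, so rows that repeat a pose let the fingers close, or fill a call up. It gives the time, the measured TCP pose, the force, the opening and the grip force at its end, in the units of the state.
- env.get_state(): the state, without advancing time (a new reading comes with each control period).
- env.read_camera(name): name is "scene" or "top"; returns (picture, depth): 400x640x3 uint8, red, green, blue; 400x640 float32, m along the optical axis (not along the pixel's ray), 0 where there is no reading.
- env.get_calibration(name): a dict with "fx", "fy", "cx", "cy" (pixels), "D" ([k1, k2, p1, p2, k3] as OpenCV has them; the pictures are not rectified), "origin" and "orientation" of the camera in the world. Camera axes: x right, y up, looking along -z (the intrinsics and any distortion apply to the point x, -y, -z); pixel columns grow to the right and rows downward; lengths in m; the calibration is good to about 2 mm. A picture is of the moment at which its call begins. get_calibration takes no time and is no camera call.
- env.hand_in(): hands the job in; it is judged then, once.
The state is a dict: "clock": time; "joint_pos": joint angles; "qvel": joint speeds; "tau": joint torques, N m; "tcp_pos": TCP position; "orientation": TCP orientation; "wrist_force": force on the tool from outside, world axes, zero at the start; "ft_torque": the same for the moment, N m; "finger_gap": finger opening in m; "grip_force": force on a finger pad.
Only numpy, scipy, OpenCV 4.12 (cv2) and the standard library are available. Lean on these libraries where they do the work, as an engineer would, in place of code of your own. Each camera call takes 0.05 s, during which the arm holds its last target. There are 200 camera calls.

### The job

Push the drilled steel block along the vice bed until it sits against the end stop, then put the square end of the T-key fully into the socket of the vice spindle and turn it clockwise until the jaw holds the block firmly against the fixed jaw. Then pull the key out, stand it back in its hole in the key holder, and leave the other things on the bench where they are.

Things in the scene. Friction and masses are not known exactly. Their poses are not given: they have to be found in the camera images.
- vice: Low bench vice, fixed: dark base 170 x 204 mm, bright steel bed, blue jaws. Origin at bench height, under where the block's centre belongs when home. x runs along the jaws from the open front to the end stop, y from the moving jaw to the fixed jaw, z up. Bed top z = 30 mm, x from -87 to 62. Fixed jaw face y = +25, x -30 to 50, top z = 52. Moving jaw face y = -33 when open, x -34 to 34, top z = 50.
- vice_stop (a point): The end stop's face, at bed height below its middle, at x = 37.5, y = 16, z = 30 mm in the vice's frame (axes as the vice's). The stop is bright steel, 46 mm wide along y and 15 mm high above the bed; the block's far end must come to rest against it.
- vice_pad: Bright steel face plate of the moving jaw, 68 x 5.5 x 18.5 mm, backed by springs: it can sink 4 mm into the jaw at up to 18 N. Its face lies 9 mm to +y of its origin; axes as the vice's.
- vice_spindle (a joint): Turn of the vice spindle, rad: 0 is fully open, it grows clockwise seen from above; 1 rad moves the jaw 10 mm towards the fixed jaw. The block is nipped at about 0.8, the jaw plate's springs are half pressed (10 N) at 1.0 and fully at 1.2, where it goes solid. It is stiff (about 0.25 N m) and stays where it is left; the key has about 0.2 rad of play each way in the socket.
- vice_socket (a point): Centre of the mouth of the square socket in the top of the spindle (dark round head, 43 mm diameter, red index mark near its edge), 56 mm above the bench, at x = 0, y = -106 mm in the vice's frame. Socket 13 mm square, 17 mm deep, 2 mm chamfer; its sides are parallel to this point's x and y axes, which turn with the spindle. z up.
- block: The drilled steel block, bright, 75 mm long, 50 mm wide, 25 mm high, 0.6 kg, lying loosely on the vice bed between the jaws, short of the end stop. Origin: centre of its underside; its y axis runs along the 75 mm length, x along the 50 mm width, z up.
- key: T-key, dark steel, loose, 102 mm tall, standing upright in the key holder. Origin at the centre of the lower end. z up along the shaft (round, 14 mm diameter), y along the cross bar (14 mm diameter, 100 mm long over its red ends, its centre 95 mm above the origin). The lowest 22 mm is an 11 mm square, sides parallel to the key's x and y axes.
- key_tip (a point): Centre of the lower end of the key's square.
- key_bar (a point): Centre of the key's cross bar, 95 mm above the tip; the place to grip, with the fingers closing along the key's x. Axes as the key's.
- key_holder: Grey plastic key holder on a dark foot, fixed to the bench, 64 x 88 mm, 36 mm high, with one large round hole in the middle. Origin: centre of its underside, x along its short side.
- holder_hole (a point): Centre of the mouth of the holder's hole, at its top, 36 mm above the bench: 18.5 mm diameter, 28 mm deep, z up.
- ring: Bystander: steel ring lying flat, 66 mm diameter, 20 mm high. Origin: centre of its underside.
- tall_sleeve: Bystander: steel sleeve standing upright, 35 mm diameter, 62 mm high. Origin: centre of its underside.
- short_sleeve: Bystander: steel sleeve, 31 mm diameter, 26 mm high. Origin: centre of its underside.
- bush: Bystander: flanged brass bush, 42 mm diameter, 26 mm high. Origin: centre of its underside.
- lens: Bystander: round black lens case, 50 mm diameter, 20 mm high. Origin: centre of its underside.
- brush: Bystander: small flux brush with a wooden handle, 156 x 17 x 9 mm, lying along its x. Origin: centre of its underside.

How it is judged:
On the way, in this order (a step that is already met when the one before it is completed fails the run):
1. the key's square is fully in the spindle socket (at least 11 of 17 mm deep, upright) (z of key_tip in the frame of vice_socket below -0.011 m and horizontal distance between key_tip and vice_socket below 0.005 m and angle between key's own z axis and vertical below 0.15 rad), for 0.1 s.
2. with the key in the socket, the block is clamped at the end stop: the jaw plate presses it with over 6 N, it lies within 3 mm of the stop and of the fixed jaw (contact force between vice_pad and block above 6 N and x of block in the frame of vice above -0.003 m and y of block in the frame of vice above -0.003 m and z of key_tip in the frame of vice_socket below -0.008 m and horizontal distance between key_tip and vice_socket below 0.006 m), for 0.1 s.
At the end, for the whole second after the job is handed in: The jaw plate presses the block with over 6 N; the block lies flat on the bed, within 3 mm of the end stop and of the fixed jaw; the key stands released and at rest in the holder's hole, its tip at least 20 mm deep (contact force between vice_pad and block above 6 N and x of block in the frame of vice above -0.003 m and y of block in the frame of vice above -0.003 m and z of block in the frame of vice below 0.033 m and angle between block's own z axis and vertical below 0.05 rad and z of key_tip in the frame of holder_hole below -0.02 m and horizontal distance between key_tip and holder_hole below 0.01 m and angle between key's own z axis and vertical below 0.3 rad and linear speed of each of key, block below 0.02 m/s); the robot touches nothing.
It fails at once if a bystander is moved by more than 25 mm (distance of any of ring, tall_sleeve, short_sleeve, bush, lens, brush from where it was at the start of the episode above 0.025 m).
It also fails if it takes over 69 s, if anything falls off the work surface, if the arm or the gripper's body presses on something with over 40 N, if the wrist force passes 120 N, or if a joint passes its speed limit or range.

## Working session

There is one attempt and no reset: what is moved stays moved. The work goes in short steps, Python scripts to look and compute and a tool call to move; the robot and the scene stay as the last step left them, time stands still between calls to the robot, and variables do not carry over. Pictures are saved under pics/ and viewed, at most 12 in all, crops included, and the job is handed in when it is done.

Besides the shell and the picture viewer there is one more tool, called after ">>>" as name(argument=value, ...) on one line, values as JSON. carry_out: Moves the arm, as the interface text tells. Its arguments: {"type":"object","properties":{"steps":{"type":"array","items":{"type":"array"}},"force":{"type":"number"}},"required":["steps"]}

```bash
ls; mkdir -p pics; python3 - <<'E'
from workcell import env
import cv2
print(env.hold_point_z, env.get_state())
for n in("scene","top"):
    c=env.get_calibration(n);print(n,c)
    p,d=env.read_camera(n)
    cv2.imwrite(f"pics/{n}0.png",p[:,:,::-1])
    import numpy as np; np.save(f"pics/{n}0.npy",d)
E
```

```text
pics
0.0187 {'clock': 0.0, 'joint_pos': array([1.08140988e+00, 3.13993321e-01, 4.49804837e-02, 1.30357297e+00,
       4.71175541e-06, 1.43118959e+00]), 'qvel': array([-0.00033903,  0.00012648, -0.00036354,  0.00058952,  0.00037186,
        0.00189353]), 'tau': array([-2.00117873e-03, -4.80627823e+01,  2.98530936e+01,  1.92700460e-02,
       -2.22092904e-04, -5.35352200e-06]), 'tcp_pos': array([0.19682205, 0.53973448, 0.23041349]), 'orientation': array([-2.79017601e-04,  1.73999603e-01,  9.84745316e-01, -8.50127393e-04]), 'wrist_force': array([-0.8537883 ,  0.42343941, -0.89080138]), 'ft_torque': array([ 0.01806313,  0.09719338, -0.04436939]), 'grip_force': 0.0, 'finger_gap': 0.08543429930480131}
scene {'fx': 382.7401520282354, 'fy': 382.7401520282354, 'cx': 324.3330167241825, 'cy': 205.71378539594622, 'D': array([-0.06234692,  0.        ,  0.        ,  0.        ,  0.        ]), 'origin': array([ 0.08695985, -0.65658317,  0.4539949 ]), 'orientation': array([ 0.78931981,  0.50443137, -0.196419  , -0.28972886])}
top {'fx': 474.1978363542613, 'fy': 474.1978363542613, 'cx': 314.8645243114431, 'cy': 198.475768923125, 'D': array([-0.09396412,  0.        ,  0.        ,  0.        ,  0.        ]), 'origin': array([ 0.42376627, -0.04432787,  1.22929427]), 'orientation': array([ 0.71177021,  0.05928206, -0.06483223, -0.69689712])}
```

View pics/top0.png

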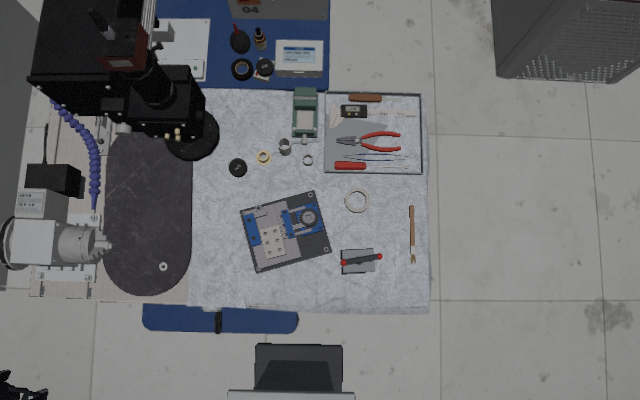

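View pics/scene0.png

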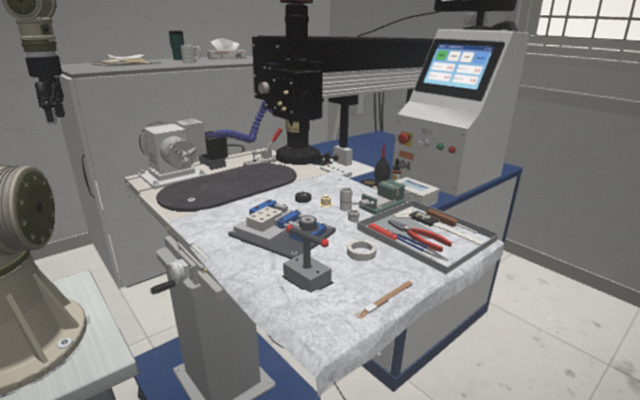

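```bash
cat > h.py <<'E'
import numpy as np, cv2
from scipy.spatial.transform import Rotation as R
from workcell import env
def cal(n):
    c=env.get_calibration(n); q=c["orientation"]
    return np.array([[c["fx"],0,c["cx"]],[0,c["fy"],c["cy"]],[0,0,1]]),c["D"],np.array(c["origin"]),R.from_quat([q[1],q[2],q[3],q[0]]).as_matrix()
def ray(n,uv):
    K,D,o,M=cal(n)
    p=cv2.undistortPoints(np.array(uv,float).reshape(-1,1,2),K,D).reshape(-1,2)
    return o,np.c_[p[:,0],-p[:,1],-np.ones(len(p))]@M.T
def plane(n,uv,z):
    o,d=ray(n,uv); return o+d*((z-o[2])/d[:,2])[:,None]
def proj(n,P):
    K,D,o,M=cal(n); q=(np.atleast_2d(P)-o)@M
    return cv2.projectPoints(q*[1,-1,-1],np.zeros(3),np.zeros(3),K,D)[0].reshape(-1,2)
E
python3 - <<'E'
from h import *
im=cv2.imread("pics/top0.png");c=im[180:280,230:430];cv2.imwrite("pics/topc.png",cv2.resize(c,None,fx=4,fy=4,interpolation=cv2.INTER_CUBIC))
im=cv2.imread("pics/scene0.png");c=im[180:300,220:380];cv2.imwrite("pics/scc.png",cv2.resize(c,None,fx=5,fy=5,interpolation=cv2.INTER_CUBIC))
print(plane("top",[[308,217],[345,262],[379,257],[320,200],[320,100],[200,200]],0.05).round(3))
print(proj("top",[[0,0,0],[.2,.54,.23]]))
d=np.load("pics/top0.npy"); print(d[255:262:3,340:385:5].round(3)); print(d[150,300],d[217,308])
E
```

```text
[[ 0.586 -0.035  0.05 ]
 [ 0.475 -0.129  0.05 ]
 [ 0.489 -0.214  0.05 ]
 [ 0.63  -0.065  0.05 ]
 [ 0.897 -0.06   0.05 ]
 [ 0.623  0.239  0.05 ]]
[[288.61286874 454.17389364]
 [ 29.52382669 380.75838602]]
[[1.22  1.186 1.186 1.188 1.186 1.191 1.118 1.113 1.114]
 [1.219 1.186 1.121 1.114 1.112 1.111 1.115 1.118 1.112]
 [1.113 1.11  1.116 1.108 1.113 1.117 1.182 1.217 1.217]]
1.2655958 1.197397
```

View pics/topc.png

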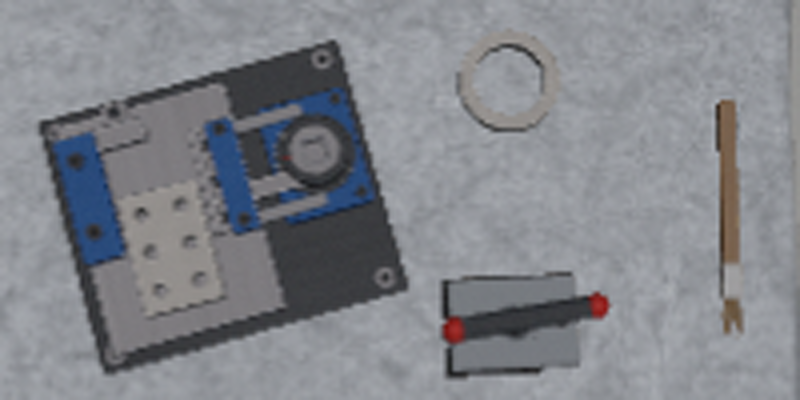

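View pics/scc.png

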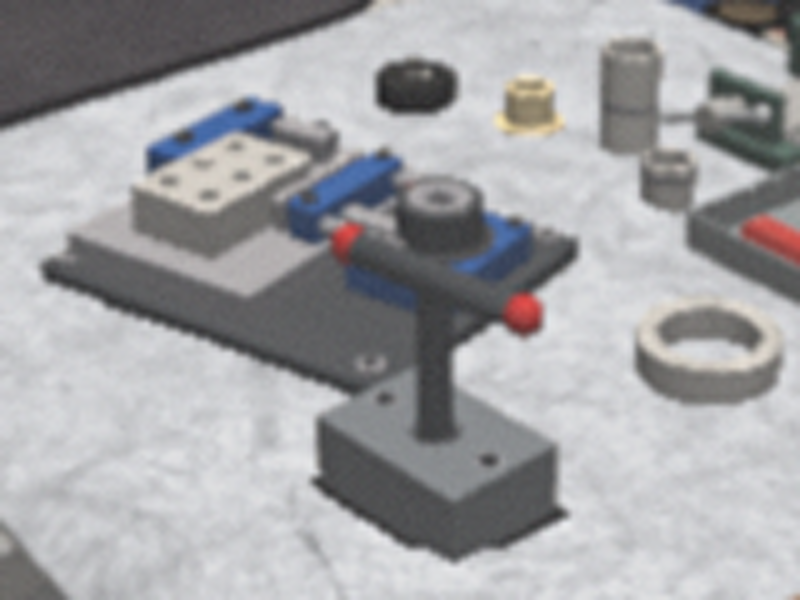

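```bash
cat >> h.py <<'E'
def tri(a,b):
    (o1,d1),(o2,d2)=ray("top",[a]),ray("scene",[b]); d1=d1[0];d2=d2[0]
    s=np.linalg.lstsq(np.c_[d1,-d2],o2-o1,rcond=None)[0]; p,q=o1+s[0]*d1,o2+s[1]*d2
    return (p+q)/2,np.linalg.norm(p-q)
def reds(im,lo=15):
    h=cv2.cvtColor(im,cv2.COLOR_BGR2HSV); m=(((h[...,0]<8)|(h[...,0]>172))&(h[...,1]>150)&(h[...,2]>90)).astype(np.uint8)
    n,l,s,c=cv2.connectedComponentsWithStats(m); return [(c[i].round(2).tolist(),int(s[i,4])) for i in range(1,n) if s[i,4]>=lo]
E
python3 - <<'E'
from h import *
t=cv2.imread("pics/top0.png");s=cv2.imread("pics/scene0.png")
print(reds(t,8));print(reds(s,8))
h=cv2.cvtColor(t,cv2.COLOR_BGR2HSV)
# base outline: dark or blue/bed: contour against cloth by dark base
g=cv2.cvtColor(t,cv2.COLOR_BGR2GRAY)
print("grey along",g[217,296:322],g[210:226,308])
for v in (234,246): print(v,g[v,250:300])
a=cv2.resize(t[206:230,294:324],None,fx=13,fy=13,interpolation=cv2.INTER_CUBIC)
b=cv2.resize(s[210:234,294:324],None,fx=13,fy=13,interpolation=cv2.INTER_CUBIC)
c=cv2.resize(t[222:262,252:292],(390,390),interpolation=cv2.INTER_CUBIC)
d=cv2.resize(t[195:235,272:312],(390,390)[:2],interpolation=cv2.INTER_CUBIC)
cv2.imwrite("pics/z.png",np.vstack([np.hstack([a,b])[:205+107],]))
cv2.imwrite("pics/z.png",np.hstack([a,b]))
E
```

```text
[([380.93, 133.94], 102), ([381.04, 147.82], 103), ([348.94, 165.4], 231), ([379.21, 255.89], 19), ([343.09, 262.22], 23)]
[([276.43, 134.48], 21), ([288.45, 227.0], 11), ([382.0, 229.87], 30), ([424.19, 240.07], 27), ([324.23, 241.32], 22)]
grey along [ 55  63  67  60  58  59  94 117 121 120 119 121 119 121 121 107 114 120
 102  73  60  56  60  66  64  55] [ 59  92 124 123 110  81 122 119 120 120 110 119 118  84  56  50]
234 [ 71  70  71  70  67  71  72  73  57  96 137 146 142 126 108 119 126 136
 145 144 143 144 144 144 143 143 144 144 146 146 153 131  96 108 134 102
  51  64  70  62  46  43  51  66  69 106 119 115 108  93]
246 [ 58  50  56  77  90 109 123 125 125 125 123 127 125 141 146 141 141 142
 143 144 143 145 144 145 145 145 145 143 143 144 143 143 144 145 118 112
 125 125 126 124 124 123 123 124 125 123 122 123  89  56]
```

View pics/z.png

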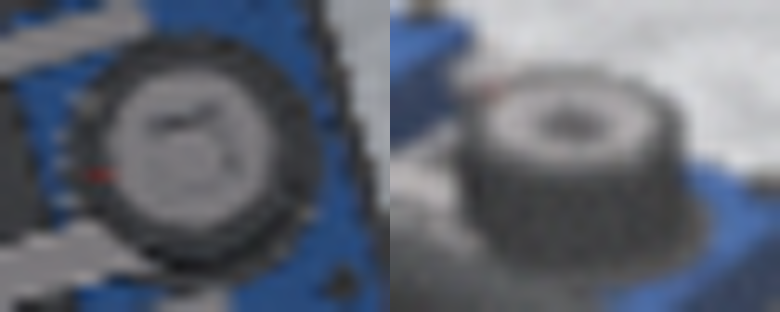

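```bash
python3 - <<'E'
from h import *
t=cv2.imread("pics/top0.png");s=cv2.imread("pics/scene0.png")
def disc(im,c,r,th):
    f=8;x0,y0=c[0]-r,c[1]-r
    g=cv2.resize(cv2.cvtColor(im[y0:c[1]+r,x0:c[0]+r],cv2.COLOR_BGR2GRAY),None,fx=f,fy=f,interpolation=cv2.INTER_CUBIC)
    m=(g>th).astype(np.uint8); n,l,st,_=cv2.connectedComponentsWithStats(m)
    i=max(range(1,n),key=lambda i:st[i,4] if st[i,0]>0 and st[i,1]>0 and st[i,0]+st[i,2]<g.shape[1] else 0)
    k=cv2.findContours((l==i).astype(np.uint8),0,2)[0][0]; e=cv2.fitEllipse(cv2.convexHull(k)); 
    return np.array([x0-.5+.5/f+e[0][0]/f,y0-.5+.5/f+e[0][1]/f]),np.array(e[1])/f
A,ra=disc(t,(308,217),9,90);B,rb=disc(s,(308,219),11,100)
print("head",A,ra,B,rb,tri(A,B),plane("top",[A],.056),plane("scene",[B],.056))
for a,b in(((379.21,255.89),(324.23,241.32)),((343.09,262.22),(288.45,227.0))): print("ball",tri(a,b),plane("top",[a],.103),tri(b=a and b,a=a)[1])
# swapped check not needed; base and block
h=cv2.cvtColor(t,cv2.COLOR_BGR2HSV);g=h[...,2].astype(int)
roi=np.zeros(g.shape,np.uint8);roi[185:280,236:336]=1
cl=cv2.cvtColor(t,cv2.COLOR_BGR2LAB)
m=((g<100)&(roi>0)).astype(np.uint8); m=cv2.morphologyEx(m,cv2.MORPH_OPEN,np.ones((2,2)))
n,l,st,_=cv2.connectedComponentsWithStats(m);i=1+np.argmax(st[1:,4])
k=cv2.convexHull(cv2.findContours((l==i).astype(np.uint8),0,1)[0][0])
k=np.vstack([np.argwhere(l==i)[:,::-1]]).astype(np.float32)
P=plane("top",k,.018)[:,:2]; r=cv2.minAreaRect((P*1000).astype(np.float32)); print("base",r)
q=t[210:270,250:295]; print(q[25,22],q[28,8]) 
for th in(134,):
    gg=cv2.cvtColor(t,cv2.COLOR_BGR2GRAY); m=((gg>th)&(h[...,1]<80)).astype(np.uint8); r2=np.zeros_like(m);r2[222:262,255:292]=1;m&=r2
    m=cv2.morphologyEx(m,cv2.MORPH_CLOSE,np.ones((3,3)));n,l,st,_=cv2.connectedComponentsWithStats(m);i=1+np.argmax(st[1:,4])
    k=np.argwhere(l==i)[:,::-1].astype(np.float32); print("block",cv2.minAreaRect((plane("top",k,.055)[:,:2]*1000).astype(np.float32)),plane("top",k,.055).mean(0))
# holder top
m=(np.abs(gg.astype(int)-110)<12).astype(np.uint8); print("holder row",gg[252,336:382],gg[268,336:382],t[270,360])
E
```

```text
head [308.15034485 216.91510201] [12.0054121  12.51431465] [309.70715141 213.73471975] [20.75527191 28.71556664] (array([ 0.58528849, -0.03740391,  0.07152557]), np.float64(0.005646325430053838)) [[ 0.58511375 -0.03563763  0.056     ]] [[ 0.6082863  -0.01348626  0.056     ]]
ball (array([ 0.48791348, -0.20519524,  0.10880179]), np.float64(0.0017136478793178076)) [[ 0.48893253 -0.20656033  0.103     ]] 0.0017136478793178076
ball (array([ 0.47101615, -0.11975811,  0.1088503 ]), np.float64(0.0027722402903131668)) [[ 0.47242926 -0.12092102  0.103     ]] 0.0027722402903131668
base ((550.0115966796875, 20.332794189453125), (168.8131561279297, 200.95010375976562), 17.082687377929688)
[140 144 147] [125  77  45]
block ((521.9238891601562, 52.945159912109375), (73.6805191040039, 48.69108200073242), 15.252971649169922) [0.52160865 0.05284616 0.055     ]
holder row [156 154 153 154  98  35 106 121 121 123 122 123 122 122 122 122 121 123
 122 122 123 122 121 122 122 121 121 122 122 121 122 123 120 122 122 122
 122 126 154 160 157 152 153 147 143 146] [158 156 152 152 155  98  45 110 120 122 122 123 123 120 123 122 121 122
 123 121 122 122 122 122 122 122 122 123 122 122 122 121 122 122 122 122
 123 123 121 147 156 158 154 148 148 154] [128 122 119]
```

```bash
cat >> h.py <<'E'
YAW=np.radians(16.2); SOCK=np.array([.5851,-.0356])
def rot2(a): return np.array([[np.cos(a),-np.sin(a)],[np.sin(a),np.cos(a)]])
ORG=SOCK+rot2(YAW)@[0,.106]
def vice(x,y): return ORG+rot2(YAW)@[x,y]
def move(xyz,yawy,pose=None):
    """turn(deg), shift(cm) from measured pose to TCP xyz with tool y at yaw yawy (deg), pointing down"""
    s=env.get_state(); p=np.array(s["tcp_pos"]);q=s["orientation"];M=R.from_quat([q[1],q[2],q[3],q[0]])
    a=np.radians(yawy); y=np.array([np.cos(a),np.sin(a),0]);z=np.array([0,0,-1.]);T=R.from_matrix(np.c_[np.cross(y,z),y,z])
    print("turn",(M.inv()*T).as_rotvec(degrees=True).round(2),"shift",(M.inv().apply(np.array(xyz)-p)*100).round(2),"t",s["clock"],"F",np.round(s["wrist_force"],1),"T",np.round(s["ft_torque"],2),"gap",round(float(s["finger_gap"]),4),"tcp",p.round(4))
E
python3 - <<'E'
from h import *
print(plane("scene",[(308.1,219.1)],.056),ORG)
p=vice(-.102,-.003);print(p)
move([*p,.12],106.2);move([*p,.039],106.2)
E
```

```text
[[ 0.58723168 -0.03355798  0.056     ]] [0.55552694 0.06619113]
[0.45841396 0.03485316]
turn [ -0.08  -0.04 -36.24] shift [-41.88 -38.45  11.1 ] t 0.1 F [-0.   0.  -0.1] T [-0.02  0.03  0.02] gap 0.0854 tcp [0.1969 0.5398 0.2305]
turn [ -0.08  -0.04 -36.24] shift [-41.88 -38.44  19.2 ] t 0.1 F [-0.   0.  -0.1] T [-0.02  0.03  0.02] gap 0.0854 tcp [0.1969 0.5398 0.2305]
```

>>> carry_out(steps=[[[0,0,-5],[-4.0,-3.6,0],255],[[0,0,-10],[-8.2,-7.5,0],255],[[0,0,-15],[-12.4,-11.4,0],255],[[0,0,-20],[-16.6,-15.3,0],255],[[0,0,-25],[-20.8,-19.2,0],255],[[0,0,-30],[-25,-23,0],255],[[0,0,-34],[-29.2,-26.9,1],255],[[0,0,-36.2],[-33.4,-30.7,2],255]], force=60)

```text
clock: 1.1
tcp_pos: [0.4061, 0.1356, 0.2111]
orientation: [0.0, -0.141, 0.99, 0.0]
wrist_force: [1.0, -0.1, -0.2]
finger_gap: -0.0
grip_force: 0.0
```

```bash
python3 - <<'E'
from h import *
move([*vice(-.102,-.003),.12],106.2);move([*vice(-.102,-.003),.039],106.2)
E
```

```text
turn [0.01 0.04 0.05] shift [ -2.19 -11.14   9.11] t 1.1 F [ 1.  -0.1 -0.2] T [ 0.1  -0.05  0.01] gap -0.0 tcp [0.4061 0.1356 0.2111]
turn [0.01 0.04 0.05] shift [ -2.19 -11.14  17.21] t 1.1 F [ 1.  -0.1 -0.2] T [ 0.1  -0.05  0.01] gap -0.0 tcp [0.4061 0.1356 0.2111]
```

>>> carry_out(steps=[[[0,0,0],[-1,-5.5,0],255],[[0,0,0],[-2.2,-11.1,2],255],[[0,0,0],[-2.2,-11.1,7],255],[[0,0,0],[-2.2,-11.1,11],255],[[0,0,0],[-2.2,-11.1,14],255],[[0,0,0],[-2.2,-11.1,16],255],[[0,0,0],[-2.2,-11.1,17.1],255],[[0,0,0],[-2.2,-11.1,17.1],255]])

```text
clock: 2.1
tcp_pos: [0.457, 0.0369, 0.0398]
orientation: [-0.001, -0.141, 0.99, 0.0]
wrist_force: [-0.6, 0.0, -0.7]
finger_gap: 0.0001
grip_force: 0.0
```

```bash
python3 - <<'E'
from h import *
move([*vice(-.0485,-.003),.039],106.2)
E
```

```text
turn [ 0.04 -0.08 -0.04] shift [-5.42 -0.23  0.07] t 2.1 F [-0.6  0.  -0.7] T [-0.03 -0.05 -0.03] gap 0.0001 tcp [0.457  0.0369 0.0398]
```

>>> carry_out(steps=[[[0,0,0],[-0.8,-0.1,0],255],[[0,0,0],[-1.6,-0.2,0],255],[[0,0,0],[-2.4,-0.2,0],255],[[0,0,0],[-3.1,-0.2,0],255],[[0,0,0],[-3.8,-0.2,0],255],[[0,0,0],[-4.3,-0.2,0],255],[[0,0,0],[-4.7,-0.2,0],255],[[0,0,0],[-4.7,-0.2,0],255]])

```text
clock: 3.1
tcp_pos: [0.502, 0.0479, 0.0404]
orientation: [-0.002, -0.141, 0.99, -0.0]
wrist_force: [-5.2, -1.7, 2.9]
finger_gap: 0.0
grip_force: 2.8
```

```bash
python3 - <<'E'
from h import *
move([*vice(-.0485,-.003),.039],106.2)
E
```

```text
turn [ 0.01 -0.19 -0.04] shift [-0.8  -0.04  0.13] t 3.1 F [-5.2 -1.7  2.9] T [-0.25  1.02 -0.04] gap 0.0 tcp [0.502  0.0479 0.0404]
```

>>> carry_out(steps=[[[0,0,0],[-0.2,0,0],255],[[0,0,0],[-0.4,0,0],255],[[0,0,0],[-0.6,0,0],255],[[0,0,0],[-0.75,0,0],255],[[0,0,0],[-0.9,0,0],255],[[0,0,0],[-0.9,0,0],255],[[0,0,0],[-0.9,0,0],255],[[0,0,0],[-0.9,0,0],255]])

```text
clock: 4.1
tcp_pos: [0.508, 0.0498, 0.0403]
orientation: [-0.004, -0.14, 0.99, -0.001]
wrist_force: [-13.1, -4.6, 11.2]
finger_gap: -0.0001
grip_force: 6.5
```

```bash
python3 - <<'E'
from h import *
move([*vice(-.0485,-.003),.039],106.2)
p,d=env.read_camera("top");cv2.imwrite("pics/t2.png",p[:,:,::-1]);c=p[:,:,::-1][190:270,235:335];cv2.imwrite("pics/t2c.png",cv2.resize(c,None,fx=7,fy=7,interpolation=cv2.INTER_CUBIC))
E
```

```text
turn [-0.01 -0.46 -0.07] shift [-0.17 -0.05  0.13] t 4.1 F [-13.1  -4.6  11.2] T [-0.84  2.36 -0.  ] gap -0.0001 tcp [0.508  0.0498 0.0403]
```

>>> carry_out(steps=[[[0,0,0],[-0.1,0,0],255],[[0,0,0],[-0.2,0,0],255],[[0,0,0],[-0.3,0,0],255],[[0,0,0],[-0.4,0,0],255],[[0,0,0],[-0.4,0,0],255],[[0,0,0],[-0.4,0,0],255],[[0,0,0],[-0.4,0,0],255],[[0,0,0],[-0.4,0,0],255]])

```text
clock: 5.15
tcp_pos: [0.508, 0.0499, 0.0401]
orientation: [-0.007, -0.14, 0.99, -0.001]
wrist_force: [-21.3, -8.3, 18.9]
finger_gap: -0.0001
grip_force: 11.7
```

```bash
python3 - <<'E'
from h import *
move([*vice(-.0485,-.003),.039],106.2)
E
```

```text
turn [-0.04 -0.87 -0.11] shift [-0.17 -0.06  0.1 ] t 5.15 F [-21.3  -8.3  18.9] T [-1.68  4.14 -0.05] gap -0.0001 tcp [0.508  0.0499 0.0401]
```

View pics/t2c.png

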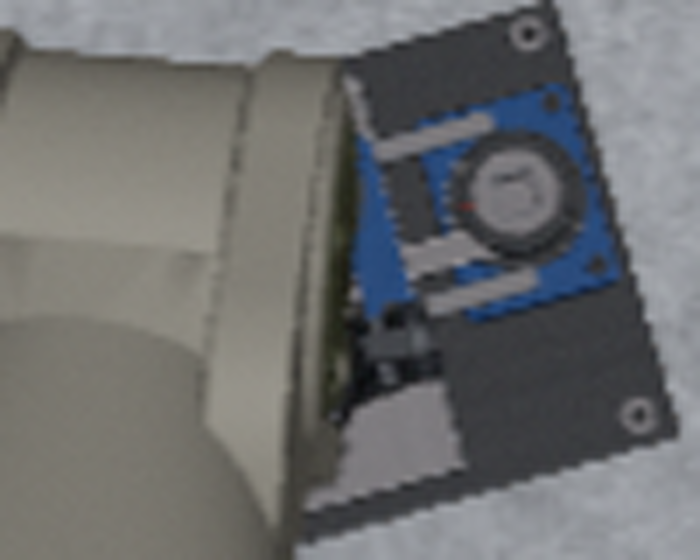

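>>> carry_out(steps=[[[0,0,0],[1.0,0,0],255],[[0,0,0],[2.5,0,0],255],[[0,0,0],[2.5,0,-4],255],[[0,0,0],[2.5,0,-8],0],[[0,0,0],[2.5,0,-12],0],[[0,0,0],[2.5,-4,-14],0],[[0,0,0],[2.5,-9,-14],0],[[0,0,0],[2.5,-14,-14],0]])

```text
clock: 6.15
tcp_pos: [0.5316, -0.0911, 0.1812]
orientation: [0.001, -0.141, 0.99, -0.0]
wrist_force: [0.6, 0.3, -0.8]
finger_gap: 0.0851
grip_force: 0.0
```

```bash
python3 - <<'E'
from h import *
print(env.get_state()["joint_pos"].round(2))
for a in (11.2,191.2): move([.480,-.163,.135],a)
p,d=env.read_camera("top");cv2.imwrite("pics/t3.png",p[:,:,::-1]);print(reds(p[:,:,::-1],8))
s,d=env.read_camera("scene");cv2.imwrite("pics/s3.png",s[:,:,::-1]);print(reds(s[:,:,::-1],8))
cv2.imwrite("pics/v3.png",np.hstack([cv2.resize(p[:,:,::-1][190:270,235:335],(400,320)),cv2.resize(s[:,:,::-1][180:300,230:380],(400,320))]))
E
```

```text
[-0.32  0.26 -0.15  1.16  0.   -0.6 ]
turn [6.000e-02 1.600e-01 9.501e+01] shift [ 6.98 -5.46  4.61] t 6.15 F [ 0.6  0.3 -0.8] T [ 0.   -0.02 -0.03] gap 0.0851 tcp [ 0.5316 -0.0911  0.1812]
turn [-1.500e-01  6.000e-02 -8.499e+01] shift [ 6.98 -5.46  4.61] t 6.15 F [ 0.6  0.3 -0.8] T [ 0.   -0.02 -0.03] gap 0.0851 tcp [ 0.5316 -0.0911  0.1812]
[([380.93, 133.94], 102), ([381.04, 147.82], 103), ([355.0, 164.08], 96), ([379.2, 255.75], 20)]
[([288.45, 227.0], 11), ([381.23, 229.39], 31), ([412.11, 232.78], 9), ([442.08, 238.0], 12), ([324.23, 241.27], 22), ([431.0, 243.62], 13)]
```

View pics/v3.png

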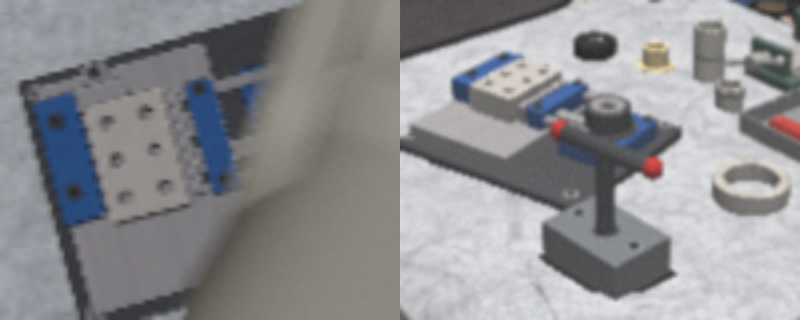

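>>> carry_out(steps=[[[0,0,-10.6],[1,-0.8,0],0],[[0,0,-21.2],[2,-1.6,0],0],[[0,0,-31.8],[3,-2.4,0.5],0],[[0,0,-42.4],[4,-3.2,1],0],[[0,0,-53],[5,-4,2],0],[[0,0,-63.6],[6,-4.8,3],0],[[0,0,-74.2],[7,-5.4,4],0],[[0,0,-85],[7,-5.4,4.6],0]])

```text
clock: 7.25
tcp_pos: [0.4778, -0.1608, 0.1338]
orientation: [-0.0, 0.774, -0.633, -0.0]
wrist_force: [1.2, 0.2, 0.2]
finger_gap: 0.0852
grip_force: 0.0
```

```bash
python3 - <<'E'
from h import *
move([.480,-.163,.083],191.2)
E
```

```text
turn [0.01 0.03 0.22] shift [ 0.26 -0.18  5.08] t 7.25 F [1.2 0.2 0.2] T [ 0.02 -0.05  0.  ] gap 0.0852 tcp [ 0.4778 -0.1608  0.1338]
```

>>> carry_out(steps=[[[0,0,0],[0,-0.05,1.5],0],[[0,0,0],[0,-0.05,3],0],[[0,0,0],[0,-0.05,4.2],0],[[0,0,0],[0,-0.05,5.2],0],[[0,0,0],[0,-0.05,5.2],0],[[0,0,0],[0,-0.05,5.2],255],[[0,0,0],[0,-0.05,5.2],255],[[0,0,0],[0,-0.05,5.2],255]], force=60)

```text
clock: 8.25
tcp_pos: [0.4794, -0.1612, 0.0827]
orientation: [-0.0, 0.772, -0.635, 0.0]
wrist_force: [-0.1, 0.6, -0.1]
finger_gap: 0.0322
grip_force: 0.0
```

```bash
python3 - <<'E'
from h import *
move([.480,-.163,.083],191.2)
s,d=env.read_camera("scene");cv2.imwrite("pics/s4.png",s[:,:,::-1]);print(reds(s[:,:,::-1],8))
E
```

```text
turn [-0.04 -0.02 -0.11] shift [ 0.19 -0.03 -0.03] t 8.25 F [-0.1  0.6 -0.1] T [-0.01 -0.02  0.01] gap 0.0322 tcp [ 0.4794 -0.1612  0.0827]
[([276.62, 134.17], 24), ([381.38, 229.69], 29), ([429.0, 242.65], 23), ([445.0, 239.67], 9), ([324.1, 241.68], 31)]
```

>>> carry_out(steps=[[[0,0,0],[0.2,0,0],180],[[0,0,0],[0.2,0,0],255],[[0,0,0],[0.2,0,0],255],[[0,0,0],[0.2,0,0],255],[[0,0,0],[0.2,0,0],255],[[0,0,0],[0.2,0,-1.5],255],[[0,0,0],[0.2,0,-4.5],255],[[0,0,0],[0.2,0,-8],255]], force=60)

```text
clock: 9.3
tcp_pos: [0.4783, -0.1625, 0.163]
orientation: [0.0, 0.772, -0.635, -0.001]
wrist_force: [0.4, -0.4, -0.7]
finger_gap: 0.0128
grip_force: 58.8
```

```bash
python3 - <<'E'
from h import *
move([*SOCK,.155],196.2)
E
```

```text
turn [ 0.13  0.1  -5.1 ] shift [-10.39 -12.93   0.78] t 9.3 F [ 0.4 -0.4 -0.7] T [ 0.03 -0.04  0.01] gap 0.0128 tcp [ 0.4783 -0.1625  0.163 ]
```

>>> carry_out(steps=[[[0,0,-1],[-2,-2.5,0],255],[[0,0,-2],[-4.2,-5.2,0],255],[[0,0,-3],[-6.4,-8,0],255],[[0,0,-4],[-8.6,-10.7,0],255],[[0,0,-5.1],[-10.4,-12.9,0.7],255],[[0,0,-5.1],[-10.4,-12.9,1.4],255],[[0,0,-5.1],[-10.4,-12.9,1.4],255],[[0,0,-5.1],[-10.4,-12.9,1.4],255]])

```text
clock: 10.3
tcp_pos: [0.5853, -0.0368, 0.1485]
orientation: [0.0, 0.799, -0.601, -0.0]
wrist_force: [-0.2, -0.3, -1.5]
finger_gap: 0.0128
grip_force: 59.0
```

```bash
python3 - <<'E'
from h import *
move([*SOCK,.140],196.2)
ims={n:env.read_camera(n)[0][:,:,::-1] for n in("top","scene")}
for n,i in ims.items(): cv2.imwrite(f"pics/{n}5.png",i);print(n,reds(i,8))
p=env.get_state()["tcp_pos"]; tip=p-[0,0,.0747]; print("pred tip",proj("scene",tip),proj("top",tip),"sock",proj("scene",[*SOCK,.056]))
s=ims["scene"][165:245,260:380]; t=ims["top"][185:265,260:380]
cv2.imwrite("pics/v5.png",np.vstack([cv2.resize(s,None,fx=6,fy=6,interpolation=cv2.INTER_CUBIC)]))
E
```

```text
turn [ 0.04  0.01 -0.06] shift [-0.12 -0.01  0.85] t 10.3 F [-0.2 -0.3 -1.5] T [ 0.01 -0.02 -0.05] gap 0.0128 tcp [ 0.5853 -0.0368  0.1485]
top [([380.93, 133.94], 102), ([381.04, 147.82], 103), ([354.76, 165.78], 135)]
scene [([276.45, 134.59], 22), ([323.88, 176.41], 17), ([381.03, 229.34], 29), ([413.08, 233.54], 13), ([443.2, 238.5], 10), ([429.0, 242.77], 13)]
pred tip [[308.49570809 212.75961094]] [[308.63880544 215.68307852]] sock [[307.93465969 219.66238134]]
```

View pics/v5.png

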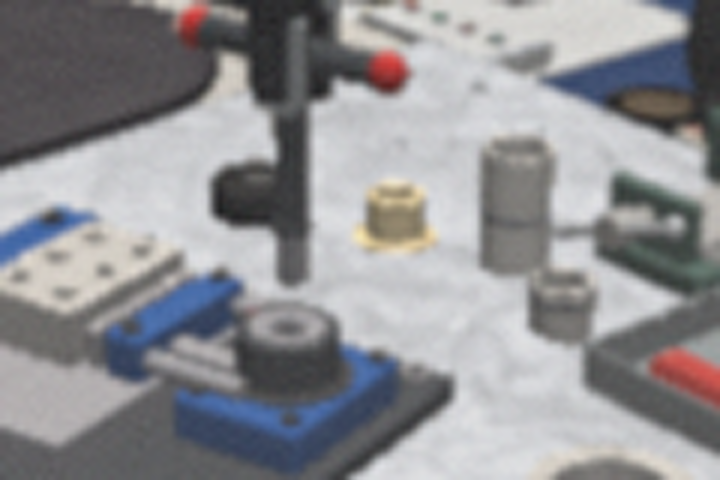

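```bash
python3 - <<'E'
from h import *
p=np.array(env.get_state()["tcp_pos"]); tip=p-[0,0,.0747]
for z in(0,.01,.02,.03,.04,.05,.06,.095): print(z,proj("scene",tip+[0,0,z])[0].round(2))
g=cv2.cvtColor(cv2.imread("pics/scene5.png"),cv2.COLOR_BGR2GRAY).astype(float)
for r in range(186,216,2):
    w=g[r,302:316]; bg=np.median(np.r_[w[:2],w[-2:]]) ; k=np.clip(150-w,0,None); print(r,w.astype(int), (k*np.arange(302,316)).sum()/max(k.sum(),1))
i=cv2.imread("pics/scene5.png");print(reds(i,4)[:6])
E
```

```text
0 [308.5  212.76]
0.01 [308.5  208.82]
0.02 [308.5  204.84]
0.03 [308.5  200.83]
0.04 [308.51 196.77]
0.05 [308.51 192.68]
0.06 [308.51 188.55]
0.095 [308.53 173.77]
186 [213 210 193 130  68  56  55  59  72 130 193 203 204 203] 307.9770833333333
188 [205 209 204 170  93  54  60  55  74 140 206 216 210 205] 308.1580188679245
190 [196 201 210 190 107  56  59  54  76 136 203 216 212 212] 308.25728155339806
192 [ 94  95 107 115  71  55  63  59  76 137 202 211 207 209] 306.62579617834393
194 [ 98  96  95  78  61  56  61  57  73 143 210 217 207 206] 306.5014662756598
196 [ 68  66  68  60  58  62  58  59  74 138 201 208 204 205] 306.09505703422053
198 [ 54  51  53  55  62  59  64  60  73 135 199 208 206 201] 305.9352517985611
200 [ 51  54  52  58  61  58  60  62  76 138 207 221 220 219] 305.90361445783134
202 [ 99  93  90  73  67  66  66  66  71 116 176 212 218 218] 306.6031746031746
204 [197 198 192 164  99  69  76  76  84 139 193 202 204 204] 308.15686274509807
206 [206 213 216 199 120  90  89  94 105 150 206 210 199 202] 308.1031746031746
208 [211 210 209 191 119  91  93  96 102 149 197 203 200 199] 308.128
210 [201 199 203 185 115  86  89  93 104 145 196 202 200 201] 308.1119402985075
212 [208 212 215 206 175 133 118 135 167 182 193 189 188 192] 307.96875
214 [181 188 191 186 189 189 187 189 190 193 195 197 203 209] 0.0
[([276.45, 134.59], 22), ([402.75, 133.5], 4), ([291.43, 168.29], 7), ([323.88, 176.41], 17), ([381.03, 229.34], 29), ([413.08, 233.54], 13)]
```

```bash
python3 - <<'E'
from h import *
for f in("scene0","scene5"):
    g=cv2.cvtColor(cv2.imread(f"pics/{f}.png"),cv2.COLOR_BGR2GRAY).astype(int)
    for r in range(214,226): print(r,g[r,298:320])
o,d=ray("scene",[[308,219],[309,219],[308,220]]); 
print(np.diff(plane("scene",[[308,219],[309,219],[308,220]],.056),axis=0)*1000)
g=cv2.cvtColor(cv2.imread("pics/top0.png"),cv2.COLOR_BGR2GRAY).astype(int)
print(g[207:228,298:320])
E
```

```text
214 [ 88 111 143 171 180 191 190 188 186 186 189 185 186 194 197 199 203 206
 211 212 210 212]
215 [ 99 135 156 165 166 166 152 147 149 148 148 149 161 182 188 194 209 213
 214 211 207 208]
216 [ 90 120 129 131 138 134 137 138 143 145 146 147 147 150 145 161 193 204
 213 209 204 200]
217 [ 76  87  97 110 134 155 160 158 158 149 158 159 161 159 151 140 141 163
 198 214 208 200]
218 [ 72  81  93 124 158 170 162 151 137 123 130 140 155 165 165 154 124 121
 165 207 208 204]
219 [110  95  96 127 165 165 157 134 111 101 101 112 133 157 171 163 128 102
 139 200 208 203]
220 [133 102  89 115 146 162 159 142 124 116 109 115 135 159 165 141 108  92
 136 197 205 202]
221 [109  80  77  96 113 130 140 147 149 146 137 144 146 143 140 111  92  83
 125 187 203 203]
222 [101  66  62  74  85  93 103 116 122 122 120 119 115 110 108  91  72  70
  97 141 156 171]
223 [131  77  55  62  65  73  80  84  86  88  87  85  82  80  79  73  66  65
  73 102 113 130]
224 [157  91  51  61  61  67  64  67  66  70  68  71  70  65  70  63  65  62
  69  91 103 108]
225 [152  95  58  58  62  63  63  66  66  62  66  62  6
[... 2512 characters left out ...]
0 109 111 119 120 111  80  60
   43  49  62  70]
 [ 86  96  67  51  58  70 107 120 114 115 119 120 120 119 112  82  59  63
   55  56  65  69]
 [ 47  59  63  46  52  57  71  95 114 117 118 120 118 100  70  57  60  44
   52  82  81  70]
 [ 71 112 128 112  66  50  58  61  68  73  84  89  72  56  57  58  42  42
   56  58  66  68]
 [123 121 122 122 109  70  60  65  58  56  56  59  60  60  54  38  43  59
   60  66  68  69]
 [121 120 120 122 121 121  87  35  37  48  50  54  54  39  38  43  52  73
   66  64  69  68]
 [122 122 121 121 121 122 116  93  59  27  28  32  39  43  55  60  59  57
   65  70  72  65]
 [121 123 137 114  63  47  56  57  59  60  58  61  60  62  59  64  67  70
   70  69  67  57]]
```

>>> carry_out(steps=[[[0,0,0],[-0.12,0,0.4],255],[[0,0,0],[-0.12,0,0.8],255],[[0,0,0],[-0.12,0,1.2],255],[[0,0,0],[-0.12,0,1.6],255],[[0,0,0],[-0.12,0,1.9],255],[[0,0,0],[-0.12,0,2.2],255],[[0,0,0],[-0.12,0,2.5],255],[[0,0,0],[-0.12,0,2.5],255]])

```text
clock: 11.4
tcp_pos: [0.5856, -0.0349, 0.123]
orientation: [-0.0, 0.8, -0.6, -0.0]
wrist_force: [0.2, 0.6, -0.6]
finger_gap: 0.0124
grip_force: 58.9
```

```bash
python3 - <<'E'
from h import *
move([*SOCK,.114],196.2)
E
```

```text
turn [0.01 0.02 0.  ] shift [0.05 0.07 0.9 ] t 11.4 F [ 0.2  0.6 -0.6] T [-0.03 -0.01  0.01] gap 0.0124 tcp [ 0.5856 -0.0349  0.123 ]
```

>>> carry_out(steps=[[[0,0,0],[0.03,0,0.2],255],[[0,0,0],[0.03,0,0.4],255],[[0,0,0],[0.03,0,0.6],255],[[0,0,0],[0.03,0,0.7],255],[[0,0,0],[0.03,0,0.8],255],[[0,0,0],[0.03,0,0.8],255],[[0,0,0],[0.03,0,0.8],255],[[0,0,0],[0.03,0,0.8],255]])

```text
clock: 12.4
tcp_pos: [0.5858, -0.0352, 0.1153]
orientation: [-0.0, 0.8, -0.6, -0.0]
wrist_force: [-0.8, -0.4, -2.0]
finger_gap: 0.0127
grip_force: 58.9
```

```bash
python3 - <<'E'
from h import *
move([*SOCK,.114],196.2)
p=np.array(env.get_state()["tcp_pos"])
s=env.read_camera("scene")[0][:,:,::-1]; cv2.imwrite("pics/s6.png",s); print(reds(s,5)[:5],proj("scene",p+[0,0,.0203]))
cv2.imwrite("pics/v6.png",cv2.resize(s[170:240,260:360],None,fx=6,fy=6,interpolation=cv2.INTER_CUBIC))
E
```

```text
turn [-0.    0.01  0.  ] shift [0.02 0.07 0.13] t 12.4 F [-0.8 -0.4 -2. ] T [0.   0.12 0.06] gap 0.0127 tcp [ 0.5858 -0.0352  0.1153]
[([276.48, 134.08], 25), ([403.0, 133.83], 6), ([291.25, 181.38], 8), ([323.22, 190.5], 18), ([381.13, 229.32], 31)] [[308.06375508 187.69917482]]
```

View pics/v6.png

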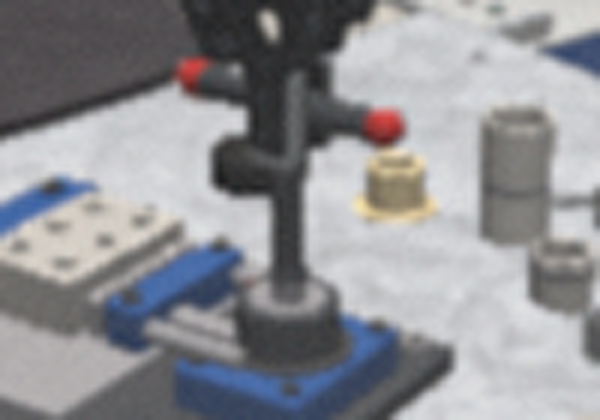

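>>> carry_out(steps=[[[0,0,0],[0,0,0.1],255],[[0,0,0],[0,0,0.2],255],[[0,0,5],[0,0,0.2],255],[[0,0,12],[0,0,0.2],255],[[0,0,19],[0,0,0.2],255],[[0,0,26],[0,0,0.2],255],[[0,0,33],[0,0,0.2],255],[[0,0,40],[0,0,0.2],255]], force=90)

```text
clock: 13.45
tcp_pos: [0.5847, -0.0353, 0.1136]
orientation: [-0.001, -0.545, 0.839, 0.0]
wrist_force: [-3.9, -0.3, 4.0]
finger_gap: 0.0117
grip_force: 88.7
```

```bash
python3 - <<'E'
from h import *
move([*SOCK,.114],196.2-74.5)
E
```

```text
turn [ 0.07 -0.08 34.3 ] shift [ 0.02 -0.05 -0.04] t 13.45 F [-3.9 -0.3  4. ] T [-0.02  1.11  0.25] gap 0.0117 tcp [ 0.5847 -0.0353  0.1136]
```

>>> carry_out(steps=[[[0,0,6],[0,0,0],255],[[0,0,12],[0,0,0],255],[[0,0,18],[0,0,0],255],[[0,0,24],[0,0,0],255],[[0,0,28],[0,0,0],255],[[0,0,32],[0,0,0],255],[[0,0,34],[0,0,0],255],[[0,0,34],[0,0,0],255]])

```text
clock: 14.45
tcp_pos: [0.5847, -0.0348, 0.1136]
orientation: [-0.001, -0.278, 0.961, 0.001]
wrist_force: [-4.6, 1.4, 7.0]
finger_gap: 0.012
grip_force: 89.1
```

```bash
python3 - <<'E'
from h import *
move([*SOCK,.114],196.2-74.5)
t=env.read_camera("top")[0][:,:,::-1]; cv2.imwrite("pics/t7.png",t)
s=env.read_camera("scene")[0][:,:,::-1]; cv2.imwrite("pics/s7.png",s)
cv2.imwrite("pics/v7.png",np.hstack([cv2.resize(t[190:270,235:335],(400,320),interpolation=cv2.INTER_CUBIC),cv2.resize(s[180:250,240:340],(400,280),interpolation=cv2.INTER_CUBIC)[:320].copy() if 0 else cv2.resize(s[180:260,240:340],(400,320),interpolation=cv2.INTER_CUBIC)]))
E
```

```text
turn [ 0.09 -0.06  0.55] shift [ 0.01 -0.09 -0.04] t 14.45 F [-4.6  1.4  7. ] T [0.35 1.37 0.28] gap 0.012 tcp [ 0.5847 -0.0348  0.1136]
```

View pics/v7.png

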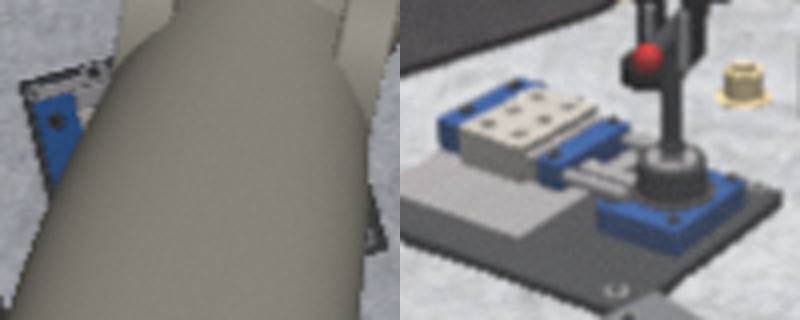

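```bash
cat > jaw.py <<'E'
from h import *
def jaw(f):
    a=cv2.imread("pics/scene0.png");b=cv2.imread(f)
    up=lambda i:cv2.resize(i,None,fx=8,fy=8,interpolation=cv2.INTER_CUBIC)
    x0,y0,x1,y1=277,212,303,227
    T=up(a[y0:y1,x0:x1]); m=np.zeros(T.shape[:2],np.uint8)
    h=cv2.cvtColor(T,cv2.COLOR_BGR2HSV); m[(h[...,0]>100)&(h[...,0]<125)&(h[...,1]>110)]=255
    m=cv2.dilate(m,np.ones((5,5)))
    S=up(b[y0-10:y1+10,x0-12:x1+12]); r=cv2.matchTemplate(S,T,cv2.TM_SQDIFF,mask=m); _,_,l,_=cv2.minMaxLoc(r)
    d=np.array(l)/8-[12,10]
    z=.05; e=proj("scene",[*vice(0,-.03),z])-proj("scene",[*vice(0,-.04),z])
    print(f,"px",d,"per10mm",e,"mm",10*(d@e[0])/(e[0]@e[0]))
E
python3 -c "
from jaw import *
for f in('s3','s4','s6','s7'): jaw(f'pics/{f}.png')"
```

```text
pics/s3.png px [0. 0.] per10mm [[-3.25401711 -1.03002782]] mm 0.0
pics/s4.png px [ -3.125 -10.   ] per10mm [[-3.25401711 -1.03002782]] mm 17.570653580321597
pics/s6.png px [0. 0.] per10mm [[-3.25401711 -1.03002782]] mm 0.0
pics/s7.png px [-3.125 -0.875] per10mm [[-3.25401711 -1.03002782]] mm 9.502551493684528
```

>>> carry_out(steps=[[[0,0,2],[0,0,0],255],[[0,0,4],[0,0,0],255],[[0,0,6],[0,0,0],255],[[0,0,8],[0,0,0],255],[[0,0,8],[0,0,0],255],[[0,0,8],[0,0,0],255],[[0,0,8],[0,0,0],255],[[0,0,8],[0,0,0],255]])

```text
clock: 15.55
tcp_pos: [0.5846, -0.0347, 0.1136]
orientation: [-0.001, -0.21, 0.978, 0.001]
wrist_force: [-4.7, 1.3, 5.0]
finger_gap: 0.0116
grip_force: 89.1
```

```bash
python3 - <<'E'
from jaw import *
move([*SOCK,.15],196.2-84)
s=env.read_camera("scene")[0][:,:,::-1]; cv2.imwrite("pics/s8.png",s);jaw("pics/s8.png")
E
```

```text
turn [ 0.09 -0.07  2.07] shift [ 0.   -0.1  -3.64] t 15.55 F [-4.7  1.3  5. ] T [0.39 1.38 0.43] gap 0.0116 tcp [ 0.5846 -0.0347  0.1136]
pics/s8.png px [-3.625 -0.875] per10mm [[-3.25401711 -1.03002782]] mm 10.89917515271469
```

>>> carry_out(steps=[[[0,0,-4],[0,0,0],255],[[0,0,-8],[0,0,0],255],[[0,0,-11],[0,0,0],255],[[0,0,-11],[0,0,-0.6],255],[[0,0,-11],[0,0,-1.5],255],[[0,0,-11],[0,0,-2.5],255],[[0,0,-11],[0,0,-3.8],255],[[0,0,-11],[0,0,-5],255]], force=60)

```text
clock: 16.6
tcp_pos: [0.5868, -0.0355, 0.165]
orientation: [0.001, -0.302, 0.953, -0.001]
wrist_force: [0.1, -0.2, -1.3]
finger_gap: 0.0119
grip_force: 88.0
```

```bash
python3 - <<'E'
from jaw import *
s=env.read_camera("scene")[0][:,:,::-1]; cv2.imwrite("pics/s9.png",s);jaw("pics/s9.png")
move([.4793,-.1628,.163],191.2);print(env.get_state()["joint_pos"].round(2))
t=env.read_camera("top")[0][:,:,::-1]; cv2.imwrite("pics/t9.png",t)
# holder outline in top image
g=cv2.cvtColor(t,cv2.COLOR_BGR2GRAY)
print(g[246:276:2,336:380:2])
E
```

```text
pics/s9.png px [-3.5   -0.875] per10mm [[-3.25401711 -1.03002782]] mm 10.55001923795715
turn [-2.800e-01  6.000e-02 -6.601e+01] shift [16.17 -4.16  0.33] t 16.65 F [0.9 0.5 0.1] T [ 0.01 -0.1  -0.01] gap 0.0123 tcp [ 0.5875 -0.0356  0.1667]
[-0.2   0.36 -0.05  1.16  0.   -0.81]
[[147 145 146 145 149 149 152 149 155 154 154 156 152 148 147 154 158 156
  153 156 151 161]
 [156 158 150 155 153 152 152 149 159 154 151 148 150 144 147 107  88  70
   71 159 154 153]
 [154 145  98  73 101 103 120 120 120 119 121 119 120 119 119 120 121 121
  120 160 159 162]
 [156 151  98 103 120 120 120 122 120 119 119 121 121 119 120 120 120 119
  119 152 155 158]
 [151 146  95 103 119 120 120 120 120 120 121 120 120 120 120 119 121 120
  121 155 162 154]
 [167 152  99 102 120 121 121 121 121 120 108  90 106 119 121 121 120 121
  120 139 153 151]
 [153 159 101  86 121 118 122 119 120 109 115 120  61 110 120 119 119  99
  120 146 156 152]
 [142 155 160  78 118  47 111 120 121 103 121 120 109  70 121 120 108  44
  113 148 144 151]
 [149 145 151 109 121  73 112 120 120 110 120 122 104  82 120 121 120 120
  121 128 139 158]
 [157 142 140 102 121 119 121 120 121 121 111 102  92 118 117 120 119 121
  121 124 141 159]
 [148 144 147  91 120 122 121 121 120 120 121 120 121 120 120 121 121 119
  120 124 147 157]
 [155 150 153  48 121 121 122 120 121 122 120 120 121 121 121 120 121 122
  121 121 155 153]
 [157 156 152  31 119 120 120 120 120 122 120 121 121 122 121 116 115 113
  111 110 159 161]
 [165 158 156  29 109  91  90  77  69  68  54  49  32  35  38 136 156 150
  149 162 156 157]
 [158 150 152  92  92 102 151 147 149 154 163 161 164 159 157 155 158 159
  161 160 159 149]]
```

```bash
python3 - <<'E'
from h import *
t=cv2.imread("pics/t9.png");g=cv2.cvtColor(t,cv2.COLOR_BGR2GRAY)
f=8;G=cv2.resize(g[250:270,346:371],None,fx=f,fy=f,interpolation=cv2.INTER_CUBIC)
m=(G<113).astype(np.uint8);n,l,st,ce=cv2.connectedComponentsWithStats(m)
for i in range(1,n):
    if st[i,4]>200:
        k=cv2.findContours((l==i).astype(np.uint8),0,2)[0][0];(x,y),r=cv2.minEnclosingCircle(k)
        c=np.array([346-.5+.5/f+x/f,250-.5+.5/f+y/f]); print(st[i],c,r/f,plane("top",[c],.036))
m=((g>105)&(g<128)).astype(np.uint8);rr=np.zeros_like(m);rr[246:276,338:378]=1;m=cv2.morphologyEx(m&rr,cv2.MORPH_OPEN,np.ones((3,3)))
k=np.argwhere(m)[:,::-1].astype(np.float32); print(cv2.minAreaRect((plane("top",k,.036)[:,:2]*1000).astype(np.float32)))
# block/vice view
E
```

```text
[  63   46   77   78 3174] [358.31704521 260.19204521] 5.095859527587891 [[ 0.48109929 -0.1636316   0.036     ]]
[179  64  21  35 564] [370.01250076 259.6875    ] 2.16709566116333 [[ 0.48289389 -0.19303537  0.036     ]]
[  0  73  21  34 618] [346.29411763 260.75      ] 2.188429594039917 [[ 0.47914117 -0.13346881  0.036     ]]
((481.6607971191406, -162.7941436767578), (54.97296905517578, 80.3338394165039), 1.020522952079773)
```

>>> carry_out(steps=[[[0,0,-9],[2.2,-0.6,0],255],[[0,0,-18],[4.5,-1.2,0],255],[[0,0,-28],[7,-1.8,0],255],[[0,0,-38],[9.5,-2.4,0],255],[[0,0,-48],[12,-3,0],255],[[0,0,-57],[14.5,-3.7,0],255],[[0,0,-66],[16.2,-4.2,0],255],[[0,0,-66],[16.2,-4.2,0],255]])

```text
clock: 17.7
tcp_pos: [0.4771, -0.1638, 0.1633]
orientation: [-0.0, 0.772, -0.636, 0.0]
wrist_force: [-0.3, 0.9, -1.1]
finger_gap: 0.0117
grip_force: 88.1
```

>>> carry_out(steps=[[[0,0,0],[0,0,1],255],[[0,0,0],[0,0,2],255],[[0,0,0],[0,0,3],255],[[0,0,0],[0,0,3.5],255],[[0,0,0],[0,0,3.5],255],[[0,0,0],[0,0,3.5],255],[[0,0,0],[0,0,3.5],255],[[0,0,0],[0,0,3.5],255]])

```text
clock: 18.7
tcp_pos: [0.4778, -0.1631, 0.1286]
orientation: [-0.0, 0.773, -0.635, 0.0]
wrist_force: [0.2, 0.1, -1.4]
finger_gap: 0.0118
grip_force: 88.1
```

```bash
python3 - <<'E'
from h import *
move([.4805,-.163,.083],191.2)
p=np.array(env.get_state()["tcp_pos"])
s=env.read_camera("scene")[0][:,:,::-1]; cv2.imwrite("pics/s10.png",s);tip=proj("scene",p-[0,0,.0747])[0];print(tip,proj("scene",[.4811,-.1635,.036]))
g=cv2.cvtColor(s,cv2.COLOR_BGR2GRAY); u,v=int(tip[0]),int(tip[1])
print(g[v-12:v+12,u-12:u+13]); print(reds(s,6)[:6],proj("scene",p+[0,0,.0203]))
E
```

```text
turn [-0.03 -0.02 -0.01] shift [ 0.04 -0.27  4.56] t 18.7 F [ 0.2  0.1 -1.4] T [ 0.03 -0.02  0.01] gap 0.0118 tcp [ 0.4778 -0.1631  0.1286]
[305.91847357 259.25462498] [[307.39766113 266.5290213 ]]
[[ 92  94  92  94  93  94  93  90  79  73  71  70  67  67  73  80  81  73
   67  59  79 132 183 194 202]
 [ 91  95  96  92  93  94  91  90  73  70  70  78  78  77  74  75  70  59
   76 113 142 190 212 207 206]
 [ 92  95  90  94  93  96  95  93  84  75  73  73  73  80  73  70  69  81
  142 196 207 214 211 211 212]
 [ 98  98  98  98  96  93  95  92  94  88  86  82  87  96  87  85  97 136
  192 222 222 221 215 217 214]
 [105 103 115 123  99  92  93  94  94  97  92  91  97 102  94  98 131 191
  216 225 225 222 217 216 211]
 [105 104 136 145 109  92  90  90  95  94  95  96  97 100  99 107 153 208
  219 219 224 220 216 214 209]
 [126 126 139 137 103  94  95  98 104  98  95  95  96  98  97 104 156 208
  217 219 221 217 210 208 203]
 [113 109 115 108  92  97 104 119 123 105  94  92  96  99  99 107 152 204
  215 216 214 211 206 198 195]
 [ 96  97  97 100 106 118 125 139 132 109  96  96  96  98  98 
[... 1087 characters left out ...]
 141]
 [139 142 139 137 140 142 139 139 131 115  86  84  82  87  86  84  76  78
   99 123 141 142 139 141 139]
 [142 140 143 140 143 141 140 142 136 121  94  81  86  83  84  86  86  86
  106 129 139 144 140 136 142]
 [138 141 141 140 141 144 142 141 142 134 119 103 102  98 100 104 108 116
  130 140 141 140 139 142 143]
 [116 134 140 142 142 140 141 141 140 142 140 136 135 132 133 135 134 138
  142 142 141 143 141 142 140]
 [ 93 109 125 140 141 146 141 139 142 143 141 142 144 137 131 139 142 143
  142 141 138 140 143 140 125]]
[([276.46, 134.42], 24), ([403.17, 133.83], 6), ([285.9, 206.9], 10), ([323.5, 220.0], 28), ([380.53, 229.09], 34), ([413.57, 233.57], 7)] [[305.78396509 214.96956786]]
```

>>> carry_out(steps=[[[0,0,0],[0.1,-0.33,0],255],[[0,0,0],[0.1,-0.33,0.2],255],[[0,0,0],[0.1,-0.33,0.8],255],[[0,0,0],[0.1,-0.33,1.4],255],[[0,0,0],[0.1,-0.33,2],255],[[0,0,0],[0.1,-0.33,2.5],255],[[0,0,0],[0.1,-0.33,2.5],255],[[0,0,0],[0.1,-0.33,2.5],255]])

```text
clock: 19.75
tcp_pos: [0.4811, -0.1633, 0.1034]
orientation: [-0.0, 0.773, -0.635, 0.0]
wrist_force: [0.7, -0.0, -0.8]
finger_gap: 0.0117
grip_force: 88.1
```

```bash
python3 - <<'E'
from h import *
move([.4811,-.1635,.084],191.2)
E
```

```text
turn [-0.01 -0.   -0.  ] shift [0.01 0.01 1.94] t 19.75 F [ 0.7 -0.  -0.8] T [0.01 0.02 0.08] gap 0.0117 tcp [ 0.4811 -0.1633  0.1034]
```

>>> carry_out(steps=[[[0,0,0],[0,0,0.5],255],[[0,0,0],[0,0,1],255],[[0,0,0],[0,0,1.4],255],[[0,0,0],[0,0,1.7],255],[[0,0,0],[0,0,1.9],255],[[0,0,0],[0,0,1.9],255],[[0,0,0],[0,0,1.9],255],[[0,0,0],[0,0,1.9],255]])

```text
clock: 20.75
tcp_pos: [0.4812, -0.1633, 0.0844]
orientation: [-0.0, 0.773, -0.635, 0.0]
wrist_force: [-0.7, 0.5, -1.3]
finger_gap: 0.0118
grip_force: 88.1
```

```bash
python3 - <<'E'
from h import *
move([.4811,-.1635,.084],191.2)
E
```

```text
turn [-0.02 -0.01  0.  ] shift [0.01 0.01 0.04] t 20.75 F [-0.7  0.5 -1.3] T [-0.02 -0.    0.05] gap 0.0118 tcp [ 0.4812 -0.1633  0.0844]
```

Release, then rise.

>>> carry_out(steps=[[[0,0,0],[0,0,0.1],255],[[0,0,0],[0,0,0.1],120],[[0,0,0],[0,0,0.1],0],[[0,0,0],[0,0,0.1],0],[[0,0,0],[0,0,0.1],0],[[0,0,0],[0,0,0.1],0],[[0,0,0],[0,0,0.1],0],[[0,0,0],[0,0,0.1],0]])

```text
clock: 21.75
tcp_pos: [0.4811, -0.1633, 0.0833]
orientation: [-0.0, 0.773, -0.635, -0.0]
wrist_force: [-1.0, -0.4, 0.5]
finger_gap: 0.0855
grip_force: 0.0
```

>>> carry_out(steps=[[[0,0,0],[0,0,-2],0],[[0,0,0],[0,0,-5],0],[[0,0,0],[0,0,-9],0],[[0,0,0],[0,0,-13],0],[[0,0,0],[0,4,-14],0],[[0,0,0],[0,8,-14],0],[[0,0,0],[0,10,-14],0],[[0,0,0],[0,10,-14],0]])

```text
clock: 22.75
tcp_pos: [0.3823, -0.1829, 0.2234]
orientation: [-0.0, 0.772, -0.635, 0.0]
wrist_force: [0.4, 0.1, 0.7]
finger_gap: 0.0851
grip_force: 0.0
```

```bash
python3 - <<'E'
from jaw import *
t=env.read_camera("top")[0][:,:,::-1]; cv2.imwrite("pics/t11.png",t);s=env.read_camera("scene")[0][:,:,::-1]; cv2.imwrite("pics/s11.png",s);jaw("pics/s11.png")
st=env.get_state();print(st["clock"],st["finger_gap"],st["tcp_pos"],reds(s,6)[:6])
cv2.imwrite("pics/v11.png",np.hstack([cv2.resize(t[190:280,235:385],(400,240),interpolation=cv2.INTER_CUBIC),cv2.resize(s[190:295,240:415],(400,240),interpolation=cv2.INTER_CUBIC)]))
E
```

```text
pics/s11.png px [-3.5   -0.875] per10mm [[-3.25401711 -1.03002782]] mm 10.55001923795715
22.85 0.08570615269463949 [ 0.38368224 -0.18303492  0.22334323] [([288.78, 226.89], 9), ([380.9, 229.21], 29), ([417.62, 236.62], 8), ([443.0, 238.44], 9), ([324.79, 241.58], 24), ([431.14, 243.71], 14)]
```

View pics/v11.png

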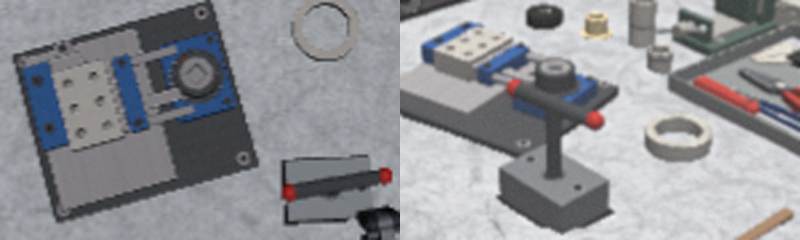

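```bash
python3 - <<'E'
from h import *
for f in("top0","t3","t11"):
    t=cv2.imread(f"pics/{f}.png");h=cv2.cvtColor(t,cv2.COLOR_BGR2HSV);gg=cv2.cvtColor(t,cv2.COLOR_BGR2GRAY)
    m=((gg>134)&(h[...,1]<80)).astype(np.uint8);r2=np.zeros_like(m);r2[205:262,250:289]=1
    m=cv2.morphologyEx(m&r2,cv2.MORPH_CLOSE,np.ones((3,3)));m=cv2.morphologyEx(m,cv2.MORPH_OPEN,np.ones((3,3)));n,l,st,_=cv2.connectedComponentsWithStats(m);i=1+np.argmax(st[1:,4])
    k=np.argwhere(l==i)[:,::-1].astype(np.float32);r=cv2.minAreaRect((plane("top",k,.055)[:,:2]*1000).astype(np.float32));c=np.array(r[0])/1000
    print(f,r,"vice mm",(rot2(-YAW)@(c-ORG)*1000).round(1))
E
```

```text
top0 ((521.8689575195312, 52.99070739746094), (73.62569427490234, 48.626461029052734), 15.439898490905762) vice mm [-36.   -3.3]
t3 ((554.7864990234375, 62.410945892333984), (73.66019439697266, 49.56154251098633), 15.487799644470215) vice mm [-1.8 -3.4]
t11 ((554.087158203125, 63.72981643676758), (74.20532989501953, 49.666290283203125), 17.07342529296875) vice mm [-2.1 -2. ]
```

```bash
python3 -c "
from workcell import env
print(env.hand_in())"
```

```text
the job is handed in; nothing more can be done
None
```

I handed the job in at about 23 s on the robot's clock: the block is at the end stop and clamped, with the jaw about 10.5 mm closed, and the key is back upright in its holder hole. I couldn't read the clamp force directly and no verdict came back; no bystander looked moved in the last picture, though I only measured the block, jaw and key.

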